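Open the combination lock and show the shackle

TASK

Slide the yellow-framed guard fully open, turn the dial clockwise until its white pointer sits in the click at the green mark, then pull the steel shackle straight up out of the lock box and finish holding it upright in the gripper, its legs at least 5 cm above the box's top cover. The program ends while still holding the shackle; leave the guard open and the dial on the green mark, and do not disturb the hammer, feeler gauge or cross shaft on the bench.

Things in the scene. Friction and masses are not known exactly. Their poses are not given: they have to be found in the camera images.
- lockbox: Grey steel lock box, blue front door, fixed on the bench. Origin on the bench below the dial's axis; x to its back, y along it (guard opens to +y), z up. It spans x -80..80, y -135..180 mm, its top cover at 60 mm. On it: dial (y = 0) under the guard, 4 mm high guard rails (x = -45, +45 mm), shackle (y = -94 mm) with a 3 mm strap under its bow.
- guard_grip (a point): Centre of the yellow grip fin on the clear guard. The fin is 40 (box x) x 12 (box y) x 24 mm high (102 to 126 mm above the bench); pinch it across its 12 mm from above. The guard is a clear hood 94 x 84 x 38 mm that covers the dial when shut.
- guard (a joint): Travel of the guard along box +y in m: 0 shut over the dial, 0.125 fully open against its stop. It slides with about 1.5 N of friction and stays where it is left.
- dial_grip (a point): Point on the dial's vertical axis, 81 mm above the bench, half-way up its black bar grip. Bar 46 long x 12 wide x 26 mm high (68 to 94 mm above the bench), on a round skirt of 52 mm diameter (top at 68 mm). The white line on one half of the bar's top and on the skirt is the pointer. Reachable only with the guard open.
- dial (a joint): Dial angle in rad, growing clockwise from above, 0 to 2.1. Clicks every 0.35 (ticks at 0, 0.35 ... 2.10; green mark at 1.75); about 0.1 N m turns it out of a click, and it settles in the nearest. Unlocked only at 1.75 within 0.1. At 1.05 the bar lies along box y, pointer towards the shackle (-y). Starts 0.6 to 1.5 short of the green mark.
- shackle_grip (a point): Centre of the crown (highest part) of the steel U-shaped shackle; round bar 12 mm thick, when locked its centre is 114 mm above the bench. Pinch it from above across the bar, which at the crown runs along box y (shackle y: from leg to leg; z up).
- shackle_foot (a point): Point midway between the shackle's legs at the level of the lower end of its longer leg, 100 mm below the crown's centre. When locked it is 14 mm above the bench, 46 mm below the box's top cover; lift the shackle more than 46 mm to clear the box.
- shackle: The loose steel shackle: U of 12 mm round bar, legs 44 mm apart (centre to centre), 106 mm tall, 0.15 to 0.31 kg. Its two legs stand in holes of the top cover with 1 mm of play all round. Its origin is point shackle_foot. While locked it has 2 mm of play upwards and no more.
- hammer_mid (a point): Middle of the copper-faced hammer (112 x 277 x 38 mm) lying on the bench, half-way up; a bystander to leave alone.
- feeler_set_mid (a point): Middle of the folded feeler gauge set (14 x 98 x 10 mm) lying on the bench, half-way up; a bystander to leave alone.
- cross_shaft_a_mid (a point): Middle of a steel cross shaft (21 x 105 x 21 mm) lying on the bench, half-way up; a bystander to leave alone.

How it is judged (in metres and radians):
On the way, in this order (a step that is already met when the one before it is completed fails the run):
1. the guard is slid fully open (at least 115 of its 125 mm) (value of joint guard above 0.115 m), for 0.2 s.
2. the dial stands on the green mark (1.75 rad, within 0.1) with the shackle still seated (value of joint dial between 1.65 and 1.85 rad and z of shackle_foot in the frame of lockbox below 0.022 m), for 0.3 s.
3. the shackle is pulled up clear of the box by the gripper (z of shackle_foot in the frame of lockbox above 0.068 m and contact force between shackle and the fingers above 1 N), for 0.2 s.
At the end, for the whole second after the job is handed in: The shackle is held still in the gripper, upright within 0.35 rad, its lower end more than 40 mm above the box's top cover (more than 100 mm above the bench) and touching nothing of the box; the guard is still open (more than 110 mm) and the dial still on the green mark (1.75 rad within 0.1) (height (world z) of shackle_foot above 0.1 m and contact force between shackle and the fingers above 1 N and contact force between shackle and lockbox below 0.3 N and angle between shackle_foot's own z axis and vertical below 0.35 rad and linear speed of shackle below 0.05 m/s and value of joint guard above 0.11 m and value of joint dial between 1.65 and 1.85 rad); the arm keeps its last pose, push and grip.
It fails at once if the hammer is moved more than 20 mm (distance of hammer_mid from where it was at the start of the episode above 0.02 m).
It fails at once if the feeler gauge set is moved more than 20 mm (distance of feeler_set_mid from where it was at the start of the episode above 0.02 m).
It fails at once if the cross shaft is moved more than 20 mm (distance of cross_shaft_a_mid from where it was at the start of the episode above 0.02 m).
It also fails if it takes over 51 s, if anything falls off the work surface, if the arm or the gripper's body presses on something with over 40 N, if the wrist force passes 120 N, or if a joint passes its speed limit or range.

ROBOT

A 6-joint arm with a two-finger parallel gripper is mounted at the origin on a cart in front of the work surface, level with it; the furniture and walls round the work are solid. World frame = base frame: x ahead of the robot, y to its left, z up, the work surface at z = 0. Lengths are in mm, angles in degrees, forces in N, time in s.
With the tool pointing down it reaches from about 300 to 850 mm from the base axis. Payload 4.2 kg.
Tool frame: the origin (TCP) lies midway between the tips of the shut fingers; the grasp point (between the pads) lies 19 mm behind it; z points along the fingers, x is the direction in which the jaws open and shut, and the axes are right-handed (so a half turn about z gives the same grasp; the last joint's range is limited). The gripper opens to 91 mm and grips with 3 to 60 N. Pads are 32 mm wide; open, the fingers measure 118 mm over their backs; the gripper's body (76 mm by 178 mm) begins 60 mm behind the grasp point.
Start: joints at [66.75, 18.312, 89.639, -0, 72.044, -1.146], TCP at [216.376, 532.752, 213.976] pointing down, gripper open.
Joint ranges: [-177.97, 177.97], [-48.28, 115.42], [12.27, 149.76], [-77.06, 257.06], [2.81, 150.46], [-146.56, 146.56]. Speed limits (degrees/s): [147.25, 147.25, 180, 180, 180, 180].

INTERFACE

Orientations are given as [roll, pitch, yaw] about the fixed x, y, z axes, in that order (R = Rz(yaw) Ry(pitch) Rx(roll)).
In Python, from workcell import monitor, vision, job, models gives the robot as it stands.
- The arm moves only by the shell command python3 -m creep 'ROWS' [FORCE]. ROWS is text: rows parted by semicolons, each of 7 numbers parted by spaces: the shift along the world's x, y, z in cm, then the turn, a rotation vector about the world's x, y, z in rad, then the gripper's target within -1 to 1 (shut at 1, half-way at 0, fully open at -1). In form: tx ty tz ax ay az hand; .... A call has 1 to 12 rows; each row shifts and turns the pose as measured when the row begins; what a row does not reach is not made up. A row lasts 1/12 s, in which the tool goes at most 41.7 mm and 7.16 degrees, less where a joint would pass 70% of its speed; a pose out of reach is approached as far as the arm can. A call is refused whole if a number of a shift passes 4.17 or a number of a turn 0.125, either way. A call with a gripper value outside its range is refused whole. The fingers move at their own pace and stop on an object; FORCE is the grip in N (left out, the last holds). Time passes only in rows, so rows that do not move let the fingers close. It gives the time, the measured TCP pose, the force and the opening at its end, in the units of the state.
- monitor.state(): the state, without advancing time (a new reading comes with each control period).
- vision.grab_frame(name): name is "scene" or "top" or "wrist"; returns a dict with "img" (384x512x3 uint8, red, green, blue), "mtx" (3x3 intrinsics, pixels), "dist_coeffs" ([k1, k2, p1, p2, k3] as OpenCV has them; the pictures are not rectified), "view" (4x4, takes a point from world to camera coordinates). Camera axes: x right, y down, z forward; pixel columns grow to the right and rows downward; lengths in mm; the calibration is good to about 2 mm. A picture is of the moment at which its call begins. There is no depth.
- job.job_done(): hands the job in, once; it reports no verdict.
Trained networks look in the newest picture that a camera, given by its name, has taken for a name from the list of things; names that differ only in an ending like _2 or _b are one class to them, and where a whole thing is asked for, a point or a joint stands for the part that bears it (a point fixed in the world has none). Each returns a list of dicts, best first, with "confidence" (0 to 1); they miss things now and then, are a little off and sometimes report something else, mostly with a low value. They report only what shows in the picture. A call takes as long as a camera call.
- models.search_frame(camera, query): "rect" ([left, top, right, bottom] in pixels, round what is visible of it).
- models.mark_of(camera, query): "at" ([column, row] in pixels: a listed point, or the origin of a listed thing).
The state is a dict: "time_s": time; "qpos": joint angles; "qvel": joint speeds; "effort": joint torques, N m; "ee_pos": TCP position; "ee_rot": TCP orientation; "force": force on the tool from outside, world axes, zero at the start; "torque": the same for the moment, N m; "gripper_width": finger opening in mm.
Only numpy, scipy, OpenCV 4.12 (cv2) and the standard library are available. Lean on these libraries where they do the work, as an engineer would, in place of code of your own. Each camera call takes 0.05 s, during which the arm holds its last target.

## Working session

There is one attempt and no reset: what is moved stays moved. The work goes in short steps, Python scripts to look and compute and a shell command to move; the robot and the scene stay as the last step left them, time stands still between calls to the robot, and variables do not carry over. Pictures are saved under pics/ and viewed, and the job is handed in when it is done.

```bash
ls; mkdir -p pics; python3 - <<'E'
from workcell import monitor, vision, job, models
import cv2
print(monitor.state())
for n in ["scene","top","wrist"]:
    f=vision.grab_frame(n); cv2.imwrite(f"pics/a_{n}.png",f["img"][:,:,::-1])
    print(n,f["mtx"].tolist(),f["dist_coeffs"],f["view"])
    for q in ["guard_grip","dial_grip","shackle_grip","lockbox","shackle_foot","hammer_mid","feeler_set_mid","cross_shaft_a_mid"]:
        print(q,[( [round(float(v)) for v in d["at"]],round(d["confidence"],2)) for d in models.mark_of(n,q)][:3])
E
```

```text
pics
{'time_s': 0.0, 'qpos': array([ 6.67502252e+01,  1.83512716e+01,  8.97052496e+01, -1.32229423e-05,
        7.20443982e+01, -1.14623240e+00]), 'qvel': array([ 0.04688239, -0.03275646, -0.04018805,  0.01702086, -0.07228905,
       -0.01546536]), 'effort': array([ 2.47119504e-03, -4.12459588e+01, -2.31973404e+01,  7.31078745e-02,
        4.56792733e-02, -1.37426664e-04]), 'ee_pos': array([216.16667568, 532.27991215, 213.1318266 ]), 'ee_rot': array([-1.79997994e+02,  1.00899519e-01,  6.78964634e+01]), 'force': array([ 1.01641693, -0.42308091,  0.57928232]), 'torque': array([ 0.02917943, -0.017224  , -0.01317147]), 'gripper_width': 91.08322938424605}
scene [[461.5017049606501, 0.0, 257.0310251753704], [0.0, 461.5017049606501, 186.73792333150874], [0.0, 0.0, 1.0]] [-0.16799534  0.          0.          0.          0.        ] [[ 4.45623913e-01 -8.95209449e-01  4.40127249e-03 -1.86613948e+02]
 [-5.66109157e-01 -2.85603735e-01 -7.73272868e-01  3.48194410e+02]
 [ 6.93498198e-01  3.42097281e-01 -6.34058120e-01  1.13925452e+03]
 [ 0.00000000e+00  0.00000000e+00  0.00000000e+00  1.00000000e+
[... 792 characters left out ...]
_foot []
hammer_mid [([364, 221], 0.77)]
feeler_set_mid [([352, 169], 0.47)]
cross_shaft_a_mid [([362, 220], 0.66), ([131, 182], 0.6)]
wrist [[276.59359475877176, 0.0, 257.8062661731572], [0.0, 276.59359475877176, 195.07972922145868], [0.0, 0.0, 1.0]] [0.01965751 0.         0.         0.         0.        ] [[ 3.75455429e-01  9.26840442e-01 -1.26620316e-04 -5.74797251e+02]
 [ 8.94207643e-01 -3.62200212e-01  2.63065957e-01 -2.93307823e+01]
 [ 2.43774306e-01 -9.88827666e-02 -9.64777843e-01  3.90397040e+02]
 [ 0.00000000e+00  0.00000000e+00  0.00000000e+00  1.00000000e+00]]
guard_grip []
dial_grip []
shackle_grip []
lockbox []
shackle_foot []
hammer_mid []
feeler_set_mid []
cross_shaft_a_mid []
```

```bash
python3 - <<'E'
import cv2
for n,(x0,y0,x1,y1) in {"scene":(180,110,450,310),"top":(180,110,400,275)}.items():
    im=cv2.imread(f"pics/a_{n}.png"); c=im[y0:y1,x0:x1]
    cv2.imwrite(f"pics/a_{n}_c.png",cv2.resize(c,(798,int(798*(y1-y0)/(x1-x0))),interpolation=cv2.INTER_CUBIC))
E
```

```text
(no output)
```

View pics/a_scene.png

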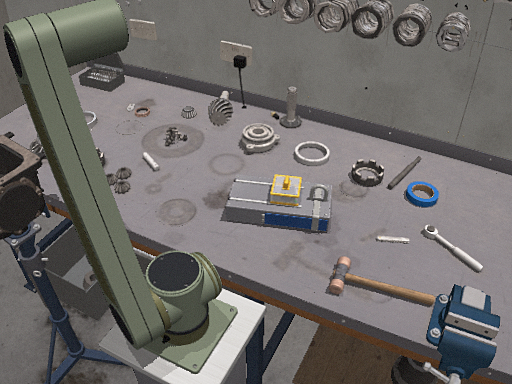

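View pics/a_top.png

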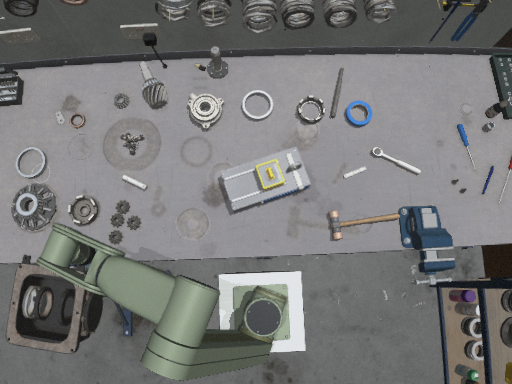

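View pics/a_scene_c.png

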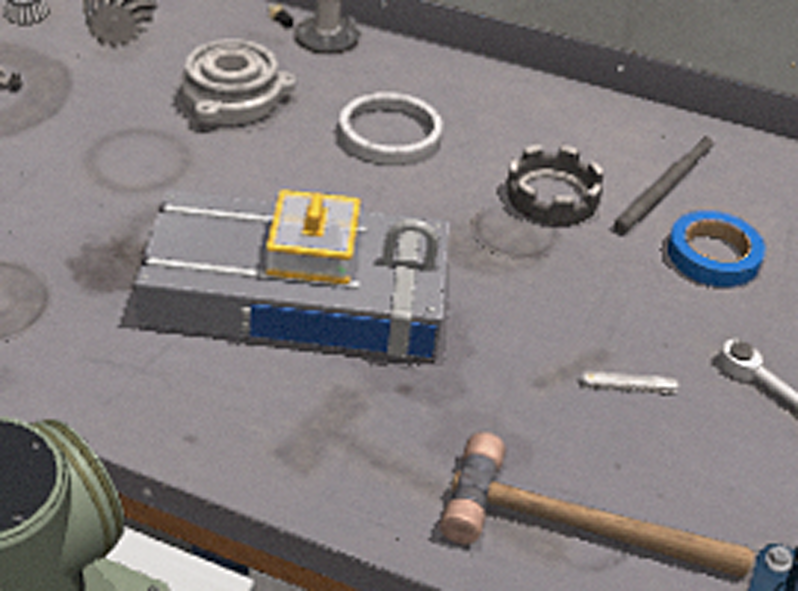

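View pics/a_top_c.png

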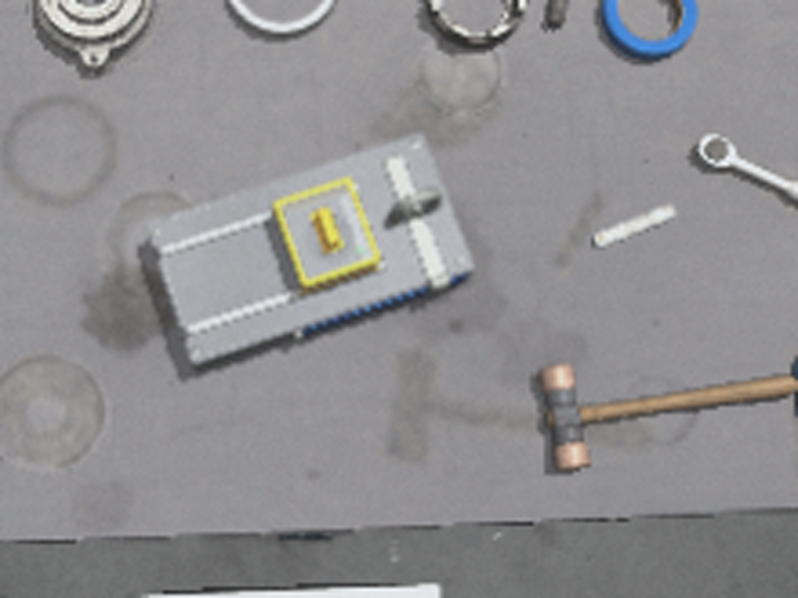

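View pics/a_wrist.png

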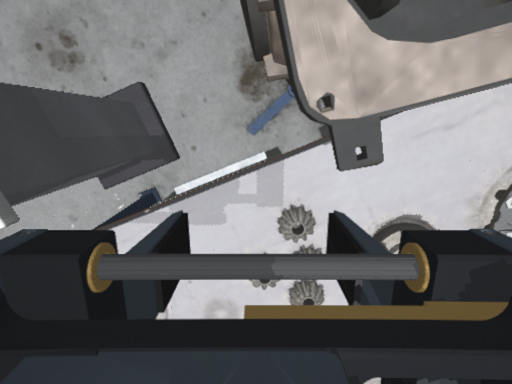

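```bash
cat > h.py <<'E'
import numpy as np, cv2
from workcell import monitor, vision, models
from scipy.optimize import least_squares
def proj(f,P):
    V=f["view"]; r,_=cv2.Rodrigues(V[:3,:3].copy())
    return cv2.projectPoints(np.asarray(P,float).reshape(-1,3),r,V[:3,3].copy(),f["mtx"],np.asarray(f["dist_coeffs"],float))[0].reshape(-1,2)
def b2w(p,P):
    x,y,a=p; c,s=np.cos(a),np.sin(a); P=np.asarray(P,float).reshape(-1,3)
    return np.c_[x+c*P[:,0]-s*P[:,1], y+s*P[:,0]+c*P[:,1], P[:,2]]
def edges(g=0):
    L=[]
    c=[(80,180,60),(80,-135,60),(-80,-135,60),(-80,180,60)]
    L.append((c+[c[0]],(0,0,255)))
    q=[(x,y+g,102) for x,y in[(47,42),(47,-42),(-47,-42),(-47,42)]]; L.append((q+[q[0]],(255,0,255)))
    q=[(x,y+g,126) for x,y in[(20,6),(20,-6),(-20,-6),(-20,6)]]; L.append((q+[q[0]],(0,255,0)))
    L.append(([(0,-72,60),(0,-72,98),(0,-94,114),(0,-116,98),(0,-116,60)],(255,255,0)))
    return L
def overlay(f,p,box,fn,g=0,W=798):
    x0,y0,x1,y1=box; s=W/(x1-x0)
    im=cv2.resize(f["img"][y0:y1,x0:x1,::-1],None,fx=s,fy=s,interpolation=cv2.INTER_CUBIC)
    for l,c in edges(g):
        uv=(proj(f,b2w(p,l))+0.5-[x0,y0])*s-0.5
        cv2.polylines(im,[uv.round().astype(int)],False,c,1)
    cv2.imwrite(fn,im)
E
python3 - <<'E'
from h import *
T=vision.grab_frame("top"); S=vision.grab_frame("scene")
B=[(80,180,60),(80,-135,60),(-80,-135,60),(0,0,126),(0,-94,120),(47,-42,102),(-47,-42,102),(-47,42,102),(47,42,102)]
t=[(155,240),(423,137),(470,268),(325,230),(413,203),(350,180),(378,263),(303,285),(277,205)]
s=[(165,195),(449,222),(440,318),(315,198),(410,224),(360,198),(353,258),(270,250),(280,192)]
t=np.array(t)/(798/220)+[180,110]; s=np.array(s)/(798/270)+[180,110]
def r(p): 
    W=b2w(p,B); return np.r_[(proj(T,W)-t).ravel(),(proj(S,W)-s).ravel()]
o=least_squares(r,[600,50,0.3],loss="soft_l1",x_scale=[100,100,1]); p=o.x
print(p,np.degrees(p[2])); print(r(p).reshape(-1,2).round(1).tolist())
overlay(T,p,(215,135,325,215),"pics/b_top.png"); overlay(S,p,(215,165,345,240),"pics/b_scene.png")
E
```

```text
[ 5.08908311e+02 -5.60109398e+01  3.03874044e-01] 17.4107002083301
[[-3.3, -2.9], [-1.0, -0.5], [0.9, 0.9], [1.7, -0.6], [1.0, -0.9], [0.6, -0.2], [1.6, -0.2], [1.2, 1.0], [-0.2, 0.1], [-1.5, -1.1], [-1.5, -0.4], [-0.4, 0.8], [0.5, 2.7], [-0.7, -1.4], [-0.1, 0.8], [-0.3, -0.1], [-0.3, -0.4], [0.3, 0.2]]
```

View pics/b_top.png

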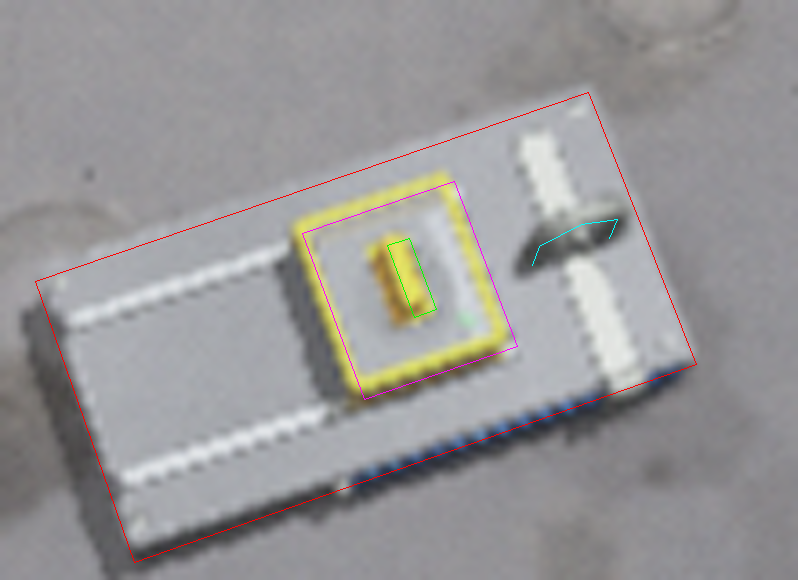

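View pics/b_scene.png

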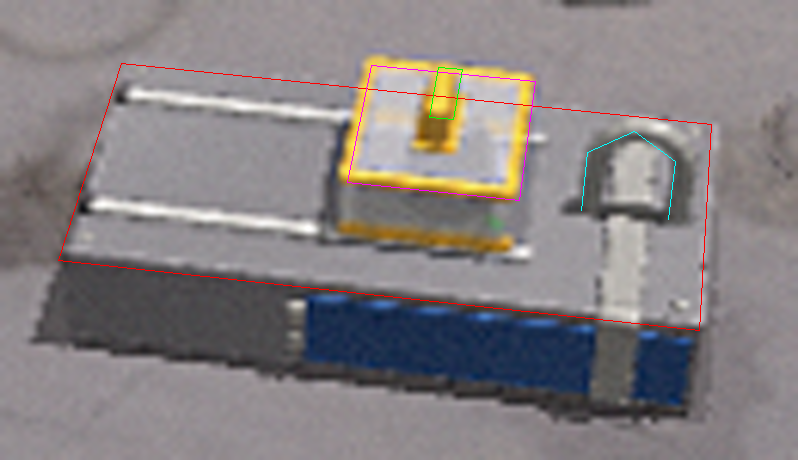

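```bash
python3 - <<'E'
from h import *
T=vision.grab_frame("top"); S=vision.grab_frame("scene")
B=[(47,42,102),(47,-42,102),(-47,-42,102),(-47,42,102),(80,-135,60),(-80,-135,60),(-80,180,60),(0,-94,120)]
t=[(298,228),(445,178),(510,342),(360,390),(590,96),(694,360),(135,555),(572,222)]
s=[(368,60),(533,78),(518,196),(343,186),(712,122),(696,326),(60,260),(634,132)]
t=np.array(t)/(798/110)+[215,135]; s=np.array(s)/(798/130)+[215,165]
def r(p): 
    W=b2w(p,B); return np.r_[(proj(T,W)-t).ravel(),(proj(S,W)-s).ravel()]
o=least_squares(r,[600,50,0.3],loss="soft_l1",x_scale=[100,100,1]); p=o.x
print(p,np.degrees(p[2])); print(r(p).reshape(-1,2).round(1).tolist())
st=monitor.state(); W=vision.grab_frame("wrist"); V=W["view"]; c=-V[:3,:3].T@V[:3,3]; print("cam",c, "fwd",V[2,:3], st["ee_pos"],st["ee_rot"])
from scipy.spatial.transform import Rotation as R
Rt=R.from_euler("xyz",st["ee_rot"],degrees=True)
print("cam in tool",Rt.inv().apply(c-st["ee_pos"]),Rt.inv().apply(V[2,:3]))
E
python3 -m creep '0 0 1 0 0 0 -1'
```

```text
[ 5.08983739e+02 -5.62614696e+01  3.01615190e-01] 17.28127741607372
[[0.2, 0.1], [0.9, -0.1], [0.6, 0.1], [0.2, 0.8], [-0.5, -0.9], [-0.1, 0.2], [-0.6, 0.4], [1.1, -0.5], [0.2, 0.3], [0.0, 0.1], [-0.2, 0.3], [0.2, -1.1], [-0.4, -0.1], [0.1, 0.4], [-0.7, -0.5], [-0.2, -2.0]]
cam [146.87141431 560.72915792 384.27453051] fwd [ 0.24376369 -0.09890685 -0.96477806] [216.37577586 532.76864956 213.99710345] [ 1.79998939e+02 -9.49967448e-03  6.78967899e+01]
cam in tool [  -0.21898098  -74.91403576 -170.27885295] [-7.54386834e-05  2.63047329e-01  9.64782927e-01]
time_s: 1.68
ee_pos: [215.9, 531.6, 222.4]
ee_rot: [-180.0, 0.2, 67.9]
force: [-0.5, 0.4, 0.3]
gripper_width: 91.1
```

```bash
python3 -m creep '1.7 -3.4 0.1 0 0 0.04 -1;1.7 -3.4 0.1 0 0 0.04 -1;1.7 -3.4 0.1 0 0 0.04 -1;1.7 -3.4 0.1 0 0 0.04 -1;1.7 -3.4 0.1 0 0 0.04 -1;1.7 -3.4 0.1 0 0 0.04 -1;1.7 -3.4 0.1 0 0 0.04 -1;1.7 -3.4 0.1 0 0 0.04 -1;1.7 -3.4 0.1 0 0 0.04 -1;1.7 -3.4 0.1 0 0 0.04 -1;1.7 -3.4 0.1 0 0 0.04 -1;1.7 -3.4 0.1 0 0 0.04 -1'
```

```text
time_s: 2.68
ee_pos: [424.7, 115.1, 246.9]
ee_rot: [179.3, -0.7, 97.6]
force: [0.9, 0.4, -1.0]
gripper_width: 91.6
```

```bash
python3 -m creep '1.7 -3.4 -0.3 0 0 0.034 -1;1.7 -3.4 -0.3 0 0 0.034 -1;1.7 -3.4 -0.3 0 0 0.034 -1;1.7 -3.4 -0.3 0 0 0.034 -1;1.2 -2.5 -0.3 0 0 0.034 -1;0 0 0 0 0 0 -1'; python3 - <<'E'
from h import *
f=vision.grab_frame("wrist"); cv2.imwrite("pics/c_wrist.png",f["img"][:,:,::-1]); p=[509,-56.3,.3016]
overlay(f,p,(0,0,512,384),"pics/c_wrist_o.png")
print(monitor.state()["ee_pos"],monitor.state()["ee_rot"],monitor.state()["qpos"])
for q in ["guard_grip","dial_grip","shackle_grip","lockbox"]:
        print(q,[( [round(float(v)) for v in d["at"]],round(d["confidence"],2)) for d in models.mark_of("wrist",q)][:3])
E
```

```text
time_s: 3.18
ee_pos: [511.9, -61.2, 238.3]
ee_rot: [178.6, -0.4, 107.5]
force: [0.4, -0.4, -0.8]
gripper_width: 91.0
[511.02459519 -59.44759837 238.61862752] [178.63557335  -0.46645411 107.47194334] [  -8.58078689   11.39039099   95.6464834     1.07092357   71.9449936
 -116.37004898]
guard_grip [([265, 188], 0.97)]
dial_grip []
shackle_grip []
lockbox [([260, 165], 0.98)]
```

View pics/c_wrist_o.png

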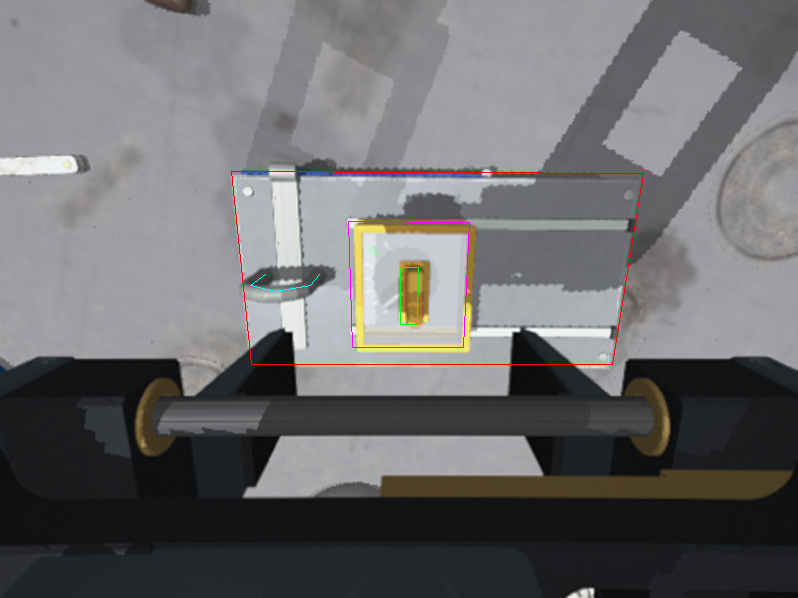

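```bash
python3 - <<'E'
import cv2
im=cv2.imread("pics/c_wrist.png"); c=im[100:240,145:415]
cv2.imwrite("pics/c_z.png",cv2.resize(c,None,fx=2.9,fy=2.9,interpolation=cv2.INTER_CUBIC))
c=im[130:230,215:315]
cv2.imwrite("pics/c_z2.png",cv2.resize(c,None,fx=6,fy=6,interpolation=cv2.INTER_CUBIC))
E
```

```text
(no output)
```

View pics/c_z.png

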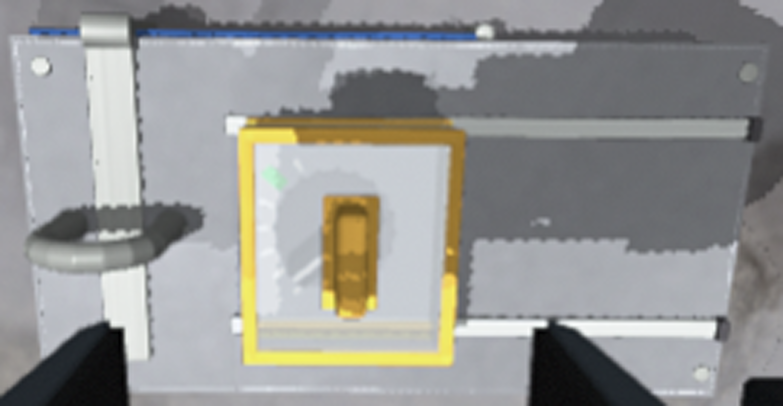

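View pics/c_z2.png

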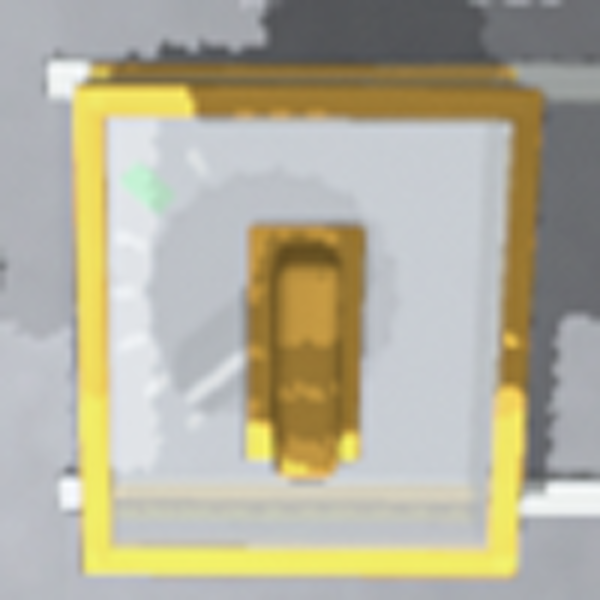

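```bash
python3 - <<'E'
from h import *
f=vision.grab_frame("wrist")
B=[(-47,-42,102),(-47,42,102),(47,42,102),(47,-42,102),(-80,-135,60),(-80,180,60),(80,180,60),(80,-135,60)]
t=np.r_[np.array([(75,85),(540,90),(517,577),(85,573)])/6+[215,130], np.array([(12,38),(765,45),(717,395),(42,392)])/2.9+[145,100]]-0.5
def r(p): return (proj(f,b2w(p,B))-t).ravel()
o=least_squares(r,[509,-56,0.3],loss="soft_l1",x_scale=[100,100,1]); p=o.x
print(p,np.degrees(p[2])); print(r(p).reshape(-1,2).round(1).tolist())
st=monitor.state(); V=f["view"]; print(-V[:3,:3].T@V[:3,3]-st["ee_pos"], st["ee_pos"],st["ee_rot"],V[2,:3])
overlay(f,p,(145,100,415,240),"pics/d.png")
E
```

```text
[ 5.08776954e+02 -4.71351305e+01  3.00289123e-01] 17.205299406882574
[[-1.2, 1.0], [-1.8, 0.9], [-2.4, -0.6], [-1.1, -0.4], [2.0, -0.8], [5.1, -0.5], [1.4, 0.6], [3.5, 0.1]]
[-74.75845976 -25.34556526 168.51019688] [509.39231855 -55.4898403  238.70473601] [178.64395703  -0.53269505 107.797108  ] [ 0.26917269  0.09561679 -0.95833371]
```

View pics/d.png

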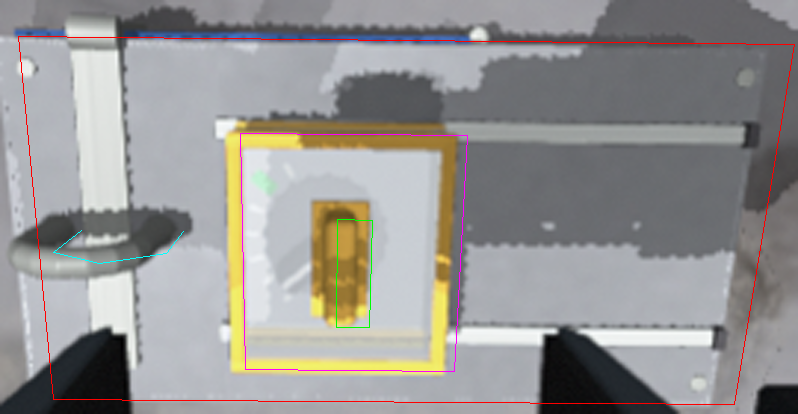

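```bash
python3 -m creep '0 0 0 0.02 0 -0.009 -1;0 0 0 0 0 0 -1;0 0 0 0 0 0 -1;0 0 0 0 0 0 -1'; python3 - <<'E'
from h import *
f=vision.grab_frame("wrist"); np.save("f.npy",f,allow_pickle=True)
s=798/280
cv2.imwrite("pics/e.png",cv2.resize(f["img"][95:245,125:405,::-1],None,fx=s,fy=s,interpolation=cv2.INTER_CUBIC))
V=f["view"];st=monitor.state();print(-V[:3,:3].T@V[:3,3]-st["ee_pos"], st["ee_pos"],st["ee_rot"],V[2,:3],st["qvel"])
E
```

```text
time_s: 3.82
ee_pos: [508.3, -51.9, 239.8]
ee_rot: [178.2, -1.7, 107.5]
force: [-0.6, -0.3, -0.4]
gripper_width: 91.0
[-75.06767858 -28.6727248  167.79205154] [508.34568149 -51.86526946 239.85326218] [178.19134231  -1.74336277 107.53952669] [ 0.27072593  0.11591449 -0.95565229] [-0.20998588  0.10239304 -0.06476235 -0.10250623 -0.07447638 -0.0429824 ]
```

View pics/e.png

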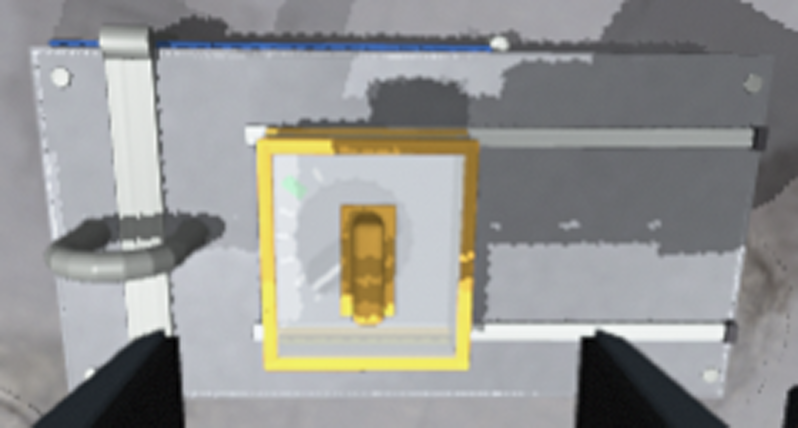

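```bash
cat >> h.py <<'E'
from scipy.spatial.transform import Rotation as R
def need(tx,ty,tz,yaw,p=None):
    "shift in cm and rotvec from current pose to TCP target pointing down"
    st=monitor.state(); d=(np.array([tx,ty,tz])-st["ee_pos"])/10
    Rt=R.from_euler("xyz",[180,0,yaw],degrees=True); Rc=R.from_euler("xyz",st["ee_rot"],degrees=True)
    print("t",st["time_s"],"shift cm",d.round(2),"rotvec",(Rt*Rc.inv()).as_rotvec().round(3),"force",st["force"].round(1),"w",round(st["gripper_width"],1))
E
python3 - <<'E'
from h import *
f=np.load("f.npy",allow_pickle=True).item()
B=[(-47,-42,102),(-47,42,102),(47,42,102),(47,-42,102),(-80,-135,60),(-80,180,60),(80,180,60),(80,-135,60)]
s=798/280
t=np.array([(258,140),(479,141),(468,370),(265,370),(31,48),(774,56),(723,396),(70,393)])/s+[125,95]-0.5
def r(p): return (proj(f,b2w(p,B))-t).ravel()
o=least_squares(r,[509,-56,0.3],loss="soft_l1",x_scale=[100,100,1]); p=o.x
print(p,np.degrees(p[2])); print(r(p).reshape(-1,2).round(1).tolist())
overlay(f,p,(125,95,405,245),"pics/e2.png")
need(p[0],p[1],109,np.degrees(p[2])+90)
E
```

```text
[ 5.11156328e+02 -5.32305207e+01  2.93613661e-01] 16.822823567388326
[[-1.4, 0.2], [-2.0, 0.6], [-2.0, -0.5], [-1.2, -0.6], [2.5, -0.9], [3.9, -0.2], [2.7, 0.7], [2.4, 1.8]]
t 3.8667 shift cm [  0.28  -0.14 -13.09] rotvec [-0.038  0.021 -0.012] force [ 0.5 -0.   0.4] w 91.1
```

View pics/e2.png

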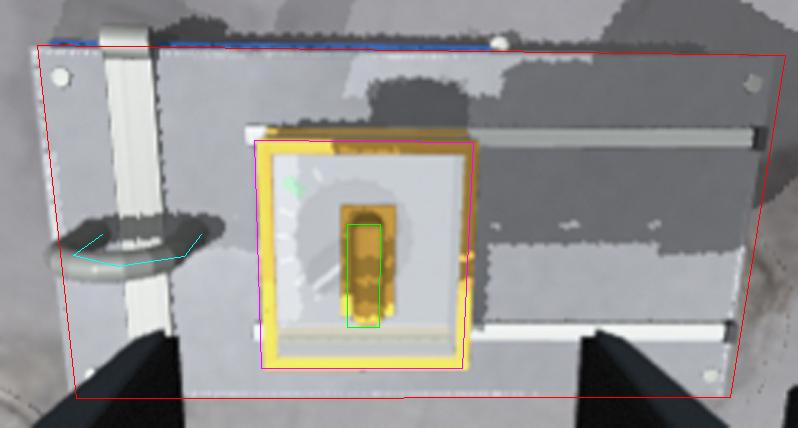

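```bash
python3 - <<'E'
from h import *
f=np.load("f.npy",allow_pickle=True).item()
B=np.array([(-47,-42,102),(-47,42,102),(47,42,102),(47,-42,102),(-80,-135,60),(-80,180,60),(80,180,60),(80,-135,60)],float)
s=798/280
t=np.array([(258,140),(479,141),(468,370),(265,370),(31,48),(774,56),(723,396),(70,393)])/s+[125,95]-0.5
def r(p):
    b=B.copy(); b[:4,1]+=p[3]; return (proj(f,b2w(p[:3],b))-t).ravel()
o=least_squares(r,[509,-56,0.3,0],loss="soft_l1",x_scale=[100,100,1,10]); p=o.x
print(p,np.degrees(p[2])); print(r(p).reshape(-1,2).round(1).tolist())
w=b2w(p[:3],(0,p[3],0))[0]; print(w)
overlay(f,p[:3],(125,95,405,245),"pics/e2.png",p[3])
need(w[0],w[1],109,np.degrees(p[2])+90)
E
```

```text
[ 5.12261057e+02 -5.66436693e+01  2.94777916e-01  5.44513968e+00] 16.889530506762856
[[0.3, 0.3], [-0.4, 0.6], [-0.4, -0.5], [0.5, -0.5], [-0.7, -0.8], [0.9, -0.4], [0.2, 0.6], [-0.2, 2.0]]
[510.67909528 -51.43339656   0.        ]
t 3.8667 shift cm [  0.23   0.04 -13.09] rotvec [-0.038  0.021 -0.011] force [ 0.5 -0.   0.4] w 91.1
```

View pics/e2.png

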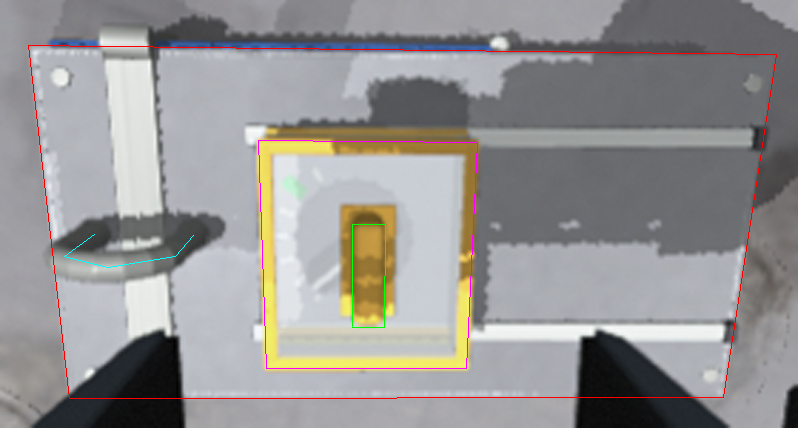

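```bash
python3 -m creep '0.1 0 -0.5 -0.038 0.021 -0.011 0;0.1 0 -1.5 0 0 0 0;0 0 -2 0 0 0 0;0 0 -2 0 0 0 0;0 0 -2 0 0 0 0;0 0 -2 0 0 0 0;0 0 0 0 0 0 0'; python3 - <<'E'
from h import *
need(510.7,-51.4,108,106.9)
f=vision.grab_frame("wrist"); cv2.imwrite("pics/f.png",f["img"][:,:,::-1])
E
```

```text
time_s: 4.45
ee_pos: [511.6, -50.9, 138.7]
ee_rot: [179.7, 0.2, 106.9]
force: [-0.8, -0.2, -1.2]
gripper_width: 47.5
t 4.45 shift cm [-0.09 -0.05 -3.07] rotvec [ 0.002  0.006 -0.   ] force [-0.8 -0.2 -1.2] w 47.5
```

View pics/f.png

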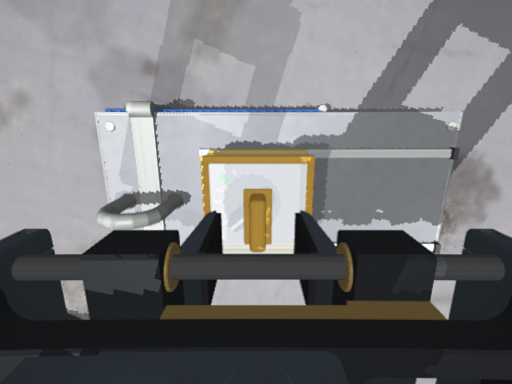

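```bash
python3 -m creep '0 0 -1.6 0 0 0 0;0 0 -1.4 0 0 0 0;0 0 0 0 0 0 0'; python3 - <<'E'
from h import *
need(510.7,-51.4,108,106.9)
f=vision.grab_frame("wrist"); cv2.imwrite("pics/g.png",f["img"][:,:,::-1])
e=monitor.state()["ee_pos"]; print(proj(f,[e,[510.7,-51.4,126]]))
E
```

```text
time_s: 4.75
ee_pos: [516.0, -51.3, 113.9]
ee_rot: [179.1, 0.5, 106.9]
force: [-0.8, -0.8, 0.4]
gripper_width: 45.5
t 4.75 shift cm [-0.53 -0.01 -0.59] rotvec [ 0.004  0.017 -0.001] force [-0.8 -0.8  0.4] w 45.5
[[256.67073448 238.26676547]
 [259.35110066 237.15793612]]
```

View pics/g.png

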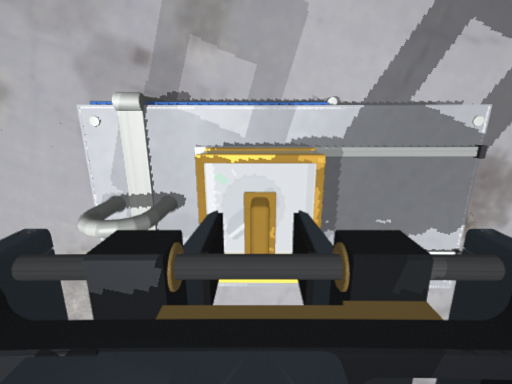

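```bash
python3 -m creep '-0.4 0 -0.5 0.004 0.015 0 0;0 0 0 0 0 0 0;0 0 0 0 0 0 1;0 0 0 0 0 0 1;0 0 0 0 0 0 1;0 0 0 0 0 0 1;0 0 0 0 0 0 1;0 0 0 0 0 0 1' 15; python3 - <<'E'
from h import *
need(510.7,-51.4,108,106.9)
E
```

```text
time_s: 5.47
ee_pos: [516.3, -51.7, 116.1]
ee_rot: [179.3, 0.2, 106.9]
force: [0.4, 1.0, -1.7]
gripper_width: 11.7
t 5.4667 shift cm [-0.56  0.03 -0.81] rotvec [ 0.     0.014 -0.   ] force [ 0.4  1.  -1.7] w 11.7
```

```bash
python3 -m creep '-0.3 1 0 0 0 0 1;-0.44 1.43 0 0 0 0 1;-0.44 1.43 0 0 0 0 1;-0.44 1.43 0 0 0 0 1;-0.44 1.43 0 0 0 0 1;-0.44 1.43 0 0 0 0 1;-0.3 1 0 0 0 0 1'; python3 - <<'E'
from h import *
need(512-.2925*125,-56.6+.9563*125,108,106.9)
E
```

```text
time_s: 6.05
ee_pos: [488.2, 40.6, 116.1]
ee_rot: [179.1, 0.7, 106.9]
force: [1.3, -2.0, -1.7]
gripper_width: 11.7
t 6.05 shift cm [-1.28  2.23 -0.81] rotvec [0.008 0.018 0.   ] force [ 1.3 -2.  -1.7] w 11.7
```

```bash
python3 -m creep '-0.3 1 0 0 0 0 1;-0.3 1 0 0 0 0 1;-0.2 0.7 0 0 0 0 1;0 0 0 0 0 0 1'; python3 -m creep '-0.1 0.4 0 0 0 0 1;-0.1 0.4 0 0 0 0 1'
```

```text
time_s: 6.38
ee_pos: [481.1, 63.9, 115.9]
ee_rot: [179.2, 1.8, 107.5]
force: [0.4, -1.0, 0.2]
gripper_width: 11.9
time_s: 6.55
ee_pos: [481.0, 64.1, 115.8]
ee_rot: [179.3, 2.9, 107.8]
force: [5.0, -18.7, -3.6]
gripper_width: 12.5
```

```bash
python3 -m creep '0 0 0 0 0 0 1;0 0 0 0 0 0 0;0 0 0 0 0 0 0;0 0 0 0 0 0 0;0 0 0 0 0 0 0;0 0 1.5 0 0 0 0;0 0 2.5 0 0 0 -0.2;0 0 2.5 0 0 0 -0.2;0 0 2 0 0 0 -0.2;0 0 2 0 0 0 -0.2'; python3 - <<'E'
from h import *
need(512,-56.6,220,50)
E
```

```text
time_s: 7.38
ee_pos: [474.6, 66.8, 219.7]
ee_rot: [-179.9, 2.6, 107.8]
force: [0.6, 0.2, -0.4]
gripper_width: 54.7
t 7.3833 shift cm [  3.74 -12.34   0.03] rotvec [ 0.046 -0.011 -1.009] force [ 0.6  0.2 -0.4] w 54.7
```

```bash
python3 -m creep '0.4 -1.3 0.2 0.023 -0.005 -0.09 -0.2;0.4 -1.3 0.2 0.023 -0.005 -0.09 -0.2;0.4 -1.3 0.2 0 0 -0.09 -0.2;0.4 -1.3 0.2 0 0 -0.09 -0.2;0.4 -1.3 0.2 0 0 -0.09 -0.2;0.4 -1.3 0.2 0 0 -0.09 -0.2;0.4 -1.3 0.2 0 0 -0.09 -0.2;0.4 -1.3 0 0 0 -0.09 -0.2;0.4 -1.2 0 0 0 -0.09 -0.2;0 0 0 0 0 0 -0.2;0 0 0 0 0 0 -0.2;0 0 0 0 0 0 -0.2'; python3 - <<'E'
from h import *
f=vision.grab_frame("wrist"); np.save("f2.npy",f,allow_pickle=True)
need(512,-56.6,220,57)
p=[512.3,-56.6,.2948]
cv2.imwrite("pics/k.png",f["img"][:,:,::-1])
overlay(f,p,(80,60,430,320),"pics/k2.png",g=125)
print(models.mark_of("wrist","dial_grip"),models.mark_of("wrist","guard_grip"),models.mark_of("wrist","shackle_grip"))
E
```

```text
time_s: 8.38
ee_pos: [513.0, -48.7, 241.2]
ee_rot: [178.3, -0.3, 59.6]
force: [0.1, -0.1, 0.6]
gripper_width: 55.2
t 8.4333 shift cm [-0.09 -0.81 -2.11] rotvec [ 0.011  0.027 -0.046] force [-0.1  0.4  0.3] w 54.7
[{'at': [250.8, 183.4], 'confidence': 0.87}] [{'at': [331.2, 97.9], 'confidence': 0.7}, {'at': [77.3, 278.7], 'confidence': 0.44}] []
```

View pics/k2.png

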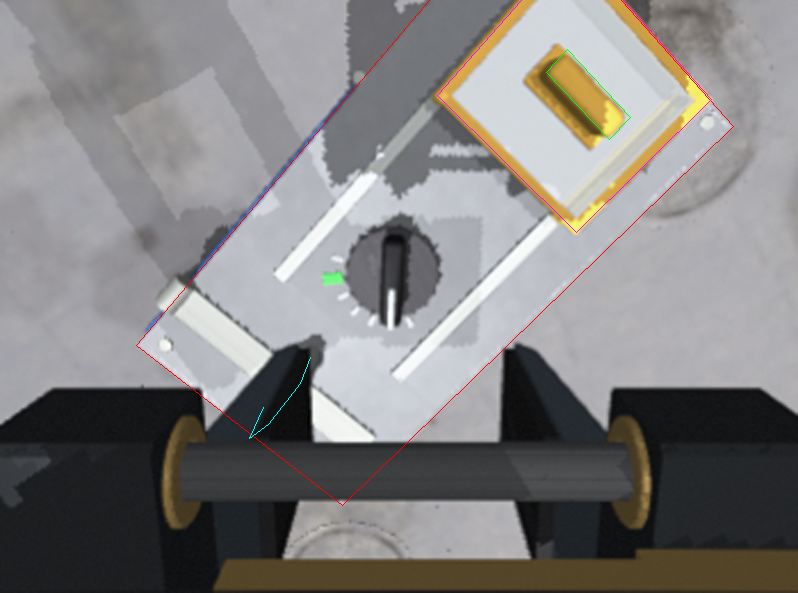

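```bash
python3 - <<'E'
from h import *
f=np.load("f2.npy",allow_pickle=True).item(); p=[512.3,-56.6,.2948]
s=798/350
for b in [(0,0,94),(0,0,68)]:
    print((proj(f,b2w(p,b))-[80,60])*s)
for d in (0,.35,.7,1.75):
    a=1.05-d; pt=b2w(p,[(23*np.sin(a),-23*np.cos(a),94)]); print(d,(proj(f,pt)-[80,60])*s)
# invert pixel for z=68 skirt centre / bar top centre
for uv,z in [((395,271),68),((392,281),94)]:
    u=np.array(uv)/s+[80,60]
    o=least_squares(lambda q:(proj(f,[[q[0],q[1],z]])-u).ravel(),[510,-56]); print(o.x)
E
```

```text
[[390.753077   284.55263544]]
[[391.55905695 272.60807592]]
0 [[404.09174951 324.8541247 ]]
0.35 [[389.02458075 326.72753839]]
0.7 [[374.14917324 323.58334438]]
1.75 [[346.69076313 289.94070908]]
[512.47833954 -54.48277515]
[510.99813786 -55.07802908]
```

```bash
python3 -m creep '-0.1 -0.3 -1 0.011 0.027 -0.046 -0.2;0 -0.3 -2 0 0 0 -0.2;0 0 -2 0 0 0 -0.2;0 0 -2 0 0 0 -0.2;0 0 -2 0 0 0 -0.2;0 0 -2 0 0 0 -0.2;0 0 0 0 0 0 -0.2;0 0 0 0 0 0 -0.2'; python3 - <<'E'
from h import *
f=vision.grab_frame("wrist"); 
need(511.8,-55.5,72,57)
overlay(f,[512,-55.8,.2948],(80,60,430,320),"pics/l.png",g=125)
E
```

```text
time_s: 9.25
ee_pos: [512.4, -51.3, 129.9]
ee_rot: [179.7, -0.2, 57.3]
force: [0.2, -0.3, 0.1]
gripper_width: 54.7
t 9.3 shift cm [-0.04 -0.43 -5.79] rotvec [-0.001  0.006 -0.006] force [ 1.2  0.7 -0.1] w 55.0
```

View pics/l.png

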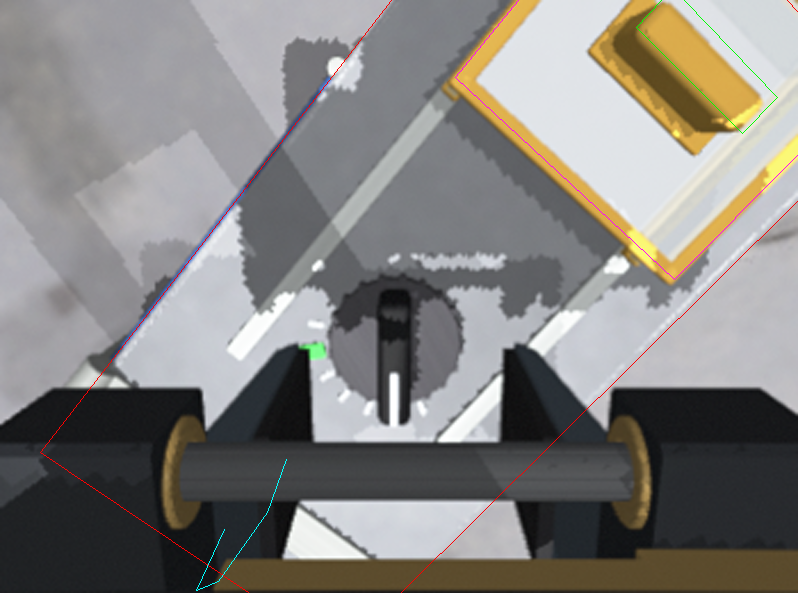

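```bash
python3 -m creep '0 -0.2 -1 0 0 0 -0.2;0 -0.2 -1.5 0 0 0 -0.2;0 0 -1.5 0 0 0 -0.2;0 0 -0.7 0 0 0 -0.2;0 0 0 0 0 0 -0.2;0 0 0 0 0 0 -0.2'; python3 - <<'E'
from h import *
need(511.8,-55.5,72,57)
E
```

```text
time_s: 9.8
ee_pos: [517.0, -55.9, 86.5]
ee_rot: [179.0, -0.5, 57.5]
force: [-0.0, -0.6, 0.2]
gripper_width: 54.7
t 9.8 shift cm [-0.52  0.04 -1.45] rotvec [ 0.001  0.019 -0.008] force [-0.  -0.6  0.2] w 54.7
```

```bash
python3 -m creep '-0.4 0 -0.7 0.001 0.019 -0.008 -0.2;-0.2 0 -0.6 0 0 0 -0.2;0 0 0 0 0 0 -0.2;0 0 0 0 0 0 -0.2'; python3 - <<'E'
from h import *
need(511.8,-55.5,72,57)
E
```

```text
time_s: 10.13
ee_pos: [512.2, -56.1, 74.5]
ee_rot: [179.8, -0.1, 56.9]
force: [-0.3, 0.6, 0.4]
gripper_width: 54.5
t 10.1333 shift cm [-0.04  0.06 -0.25] rotvec [0.001 0.003 0.001] force [-0.3  0.6  0.4] w 54.5
```

Well centred. Close on the bar.

```bash
python3 -m creep '0 0 -0.1 0 0 0 1;0 0 0 0 0 0 1;0 0 0 0 0 0 1;0 0 0 0 0 0 1;0 0 0 0 0 0 1;0 0 0 0 0 0 1;0 0 0 0 0 0 1' 15; python3 - <<'E'
from h import *
need(511.8,-55.5,72,57)
f=vision.grab_frame("wrist"); 
overlay(f,[512,-55.8,.2948],(80,60,430,320),"pics/m.png",g=125)
E
```

```text
time_s: 10.72
ee_pos: [512.7, -56.4, 74.3]
ee_rot: [179.7, -0.1, 57.0]
force: [0.2, -0.5, 0.3]
gripper_width: 12.6
t 10.7167 shift cm [-0.09  0.09 -0.23] rotvec [0.002 0.005 0.001] force [ 0.2 -0.5  0.3] w 12.6
```

View pics/m.png

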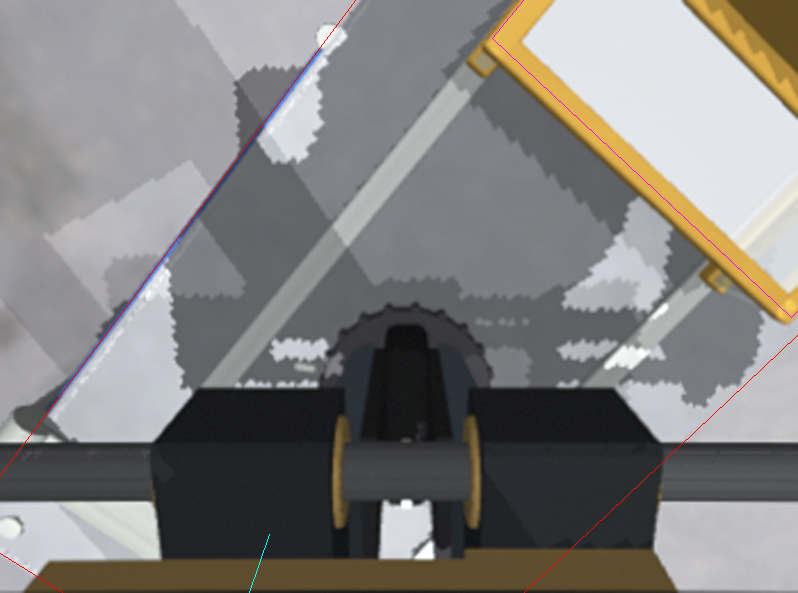

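```bash
python3 -m creep '0 0 0 0 0 -0.1 1;0 0 0 0 0 -0.1 1;0 0 0 0 0 -0.1 1;0 0 0 0 0 -0.1 1;0 0 0 0 0 -0.1 1'; python3 - <<'E'
from h import *
need(511.8,-55.5,73,-23.2)
E
```

```text
time_s: 11.18
ee_pos: [512.8, -55.9, 74.4]
ee_rot: [179.7, -0.1, 27.5]
force: [-0.3, 0.7, 0.9]
gripper_width: 15.1
t 11.1833 shift cm [-0.1   0.04 -0.14] rotvec [ 0.006  0.001 -0.885] force [-0.3  0.7  0.9] w 15.1
```

```bash
python3 -m creep '0 0 0 0 0 -0.1 1;0 0 0 0 0 -0.1 1;0 0 0 0 0 -0.1 1;0 0 0 0 0 -0.1 1;0 0 0 0 0 -0.1 1;0 0 0 0 0 -0.1 1' 30; python3 - <<'E'
from h import *
need(511.8,-55.5,73,-23.2)
print(monitor.state()["torque"])
E
```

```text
time_s: 11.68
ee_pos: [513.5, -55.9, 74.5]
ee_rot: [179.6, -0.1, -8.4]
force: [-0.6, 0.5, 0.9]
gripper_width: 12.1
t 11.6833 shift cm [-0.17  0.04 -0.15] rotvec [ 0.007  0.    -0.259] force [-0.6  0.5  0.9] w 12.1
[0.16981025 0.1371604  0.19835652]
```

```bash
python3 -m creep '-0.1 0 0 0 0 -0.1 1;0 0 0 0 0 -0.1 1;0 0 0 0 0 -0.04 1;0 0 0 0 0 0 1;0 0 0 0 0 0 1' 30; python3 - <<'E'
from h import *
need(511.8,-55.5,73,-23.2)
print(monitor.state()["torque"])
E
```

```text
time_s: 12.1
ee_pos: [513.8, -56.0, 74.4]
ee_rot: [179.6, -0.2, -22.9]
force: [0.3, -0.6, 1.0]
gripper_width: 11.4
t 12.1 shift cm [-0.2   0.05 -0.14] rotvec [ 0.007  0.001 -0.005] force [ 0.3 -0.6  1. ] w 11.4
[-0.11152508  0.12297635 -0.13590822]
```

Open, rise, and check the pointer.

```bash
python3 -m creep '0 0 0 0 0 0 -0.2;0 0 0 0 0 0 -0.2;0 0 0 0 0 0 -0.2;0 0 0 0 0 0 -0.2;0 0 1.5 0 0 0 -0.2;0 0 2.5 0 0 0 -0.2;0 0 3 0 0 0 -0.2;0 0 3 0 0 0 -0.2;0 0 2 0 0 0 -0.2;0 0 1 0 0 0 -0.2;0 0 0 0 0 0 -0.2;0 0 0 0 0 0 -0.2'; python3 - <<'E'
from h import *
f=vision.grab_frame("wrist"); np.save("f3.npy",f,allow_pickle=True)
overlay(f,[512,-55.8,.2948],(80,60,430,320),"pics/n.png",g=125)
w=b2w([512,-55.8,.2948],(0,-94,0))[0]; need(w[0],w[1],95,16.9); print(w)
s=798/350
for d in (0.35,1.4,1.75,2.1):
    a=1.05-d; pt=b2w([512,-55.8,.2948],[(23*np.sin(a),-23*np.cos(a),94)]); print(d,(proj(f,pt)-[80,60])*s)
E
```

```text
time_s: 13.1
ee_pos: [511.1, -55.3, 209.1]
ee_rot: [179.6, -0.0, -22.6]
force: [0.1, 1.2, -0.1]
gripper_width: 54.7
t 13.15 shift cm [  2.83  -9.04 -11.39] rotvec [0.007 0.    0.689] force [ 0.5 -0.4  0.2] w 54.8
[ 539.31155748 -145.74486549    0.        ]
0.35 [[457.04248645 306.96782405]]
1.4 [[424.75643382 342.39032075]]
1.75 [[408.16510301 344.9754793 ]]
2.1 [[391.64909655 342.01659444]]
```

View pics/n.png

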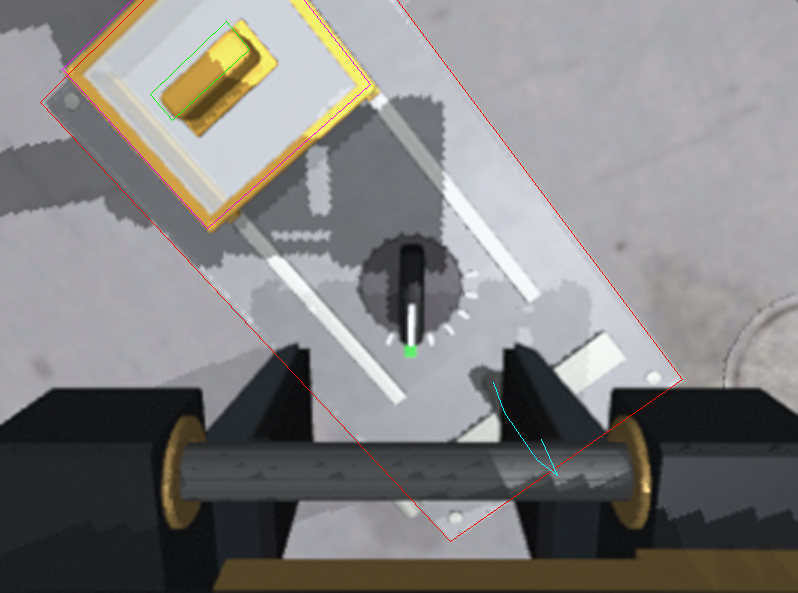

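```bash
python3 -m creep '0.4 -1.2 0.4 0.007 0 0.09 -0.4;0.4 -1.2 0.4 0 0 0.09 -0.4;0.4 -1.2 0.4 0 0 0.09 -0.4;0.4 -1.2 0.3 0 0 0.09 -0.4;0.4 -1.2 0.3 0 0 0.09 -0.4;0.4 -1.2 0 0 0 0.09 -0.4;0.3 -1.2 0 0 0 0.09 -0.4;0 -0.6 0 0 0 0.06 -0.4;0 0 0 0 0 0 -0.4;0 0 0 0 0 0 -0.4;0 0 0 0 0 0 -0.4'; python3 - <<'E'
from h import *
f=vision.grab_frame("wrist"); np.save("f4.npy",f,allow_pickle=True)
overlay(f,[512,-55.8,.2948],(80,60,430,320),"pics/o.png",g=125)
need(539.3,-145.7,95,16.9)
print(models.mark_of("wrist","shackle_grip"), models.mark_of("wrist","dial_grip"),proj(f,[539.3,-145.7,114]))
E
```

```text
time_s: 14.07
ee_pos: [531.6, -146.9, 211.0]
ee_rot: [-179.4, 1.7, 18.9]
force: [-0.4, -0.2, 1.2]
gripper_width: 63.7
t 14.1167 shift cm [  0.78   0.11 -11.6 ] rotvec [-0.    -0.032 -0.036] force [-0.7  0.5 -0.7] w 64.1
[{'at': [273.0, 206.2], 'confidence': 0.74}] [{'at': [272.8, 106.3], 'confidence': 0.8}] [[269.0523847  198.85368676]]
```

View pics/o.png

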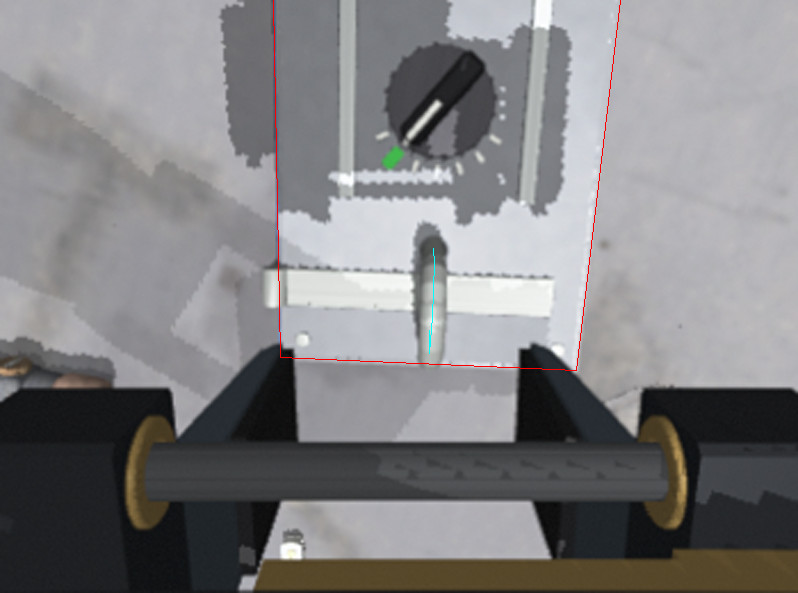

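```bash
python3 -m creep '0.4 0.1 -1 0 -0.032 -0.036 -0.4;0.2 0 -2 0 0 0 -0.4;0 0 -2 0 0 0 -0.4;0 0 -2 0 0 0 -0.4;0 0 -1.5 0 0 0 -0.4;0 0 0 0 0 0 -0.4;0 0 0 0 0 0 -0.4'; python3 - <<'E'
from h import *
f=vision.grab_frame("wrist")
overlay(f,[512,-55.8,.2948],(80,60,430,320),"pics/q.png",g=125)
need(539.3,-145.7,95,16.9)
E
```

```text
time_s: 14.8
ee_pos: [539.5, -143.1, 126.8]
ee_rot: [179.7, -0.6, 16.8]
force: [0.0, 0.6, 0.5]
gripper_width: 63.7
t 14.85 shift cm [-0.01 -0.27 -3.19] rotvec [0.001 0.011 0.001] force [ 0.6  0.1 -0.6] w 63.9
```

View pics/q.png

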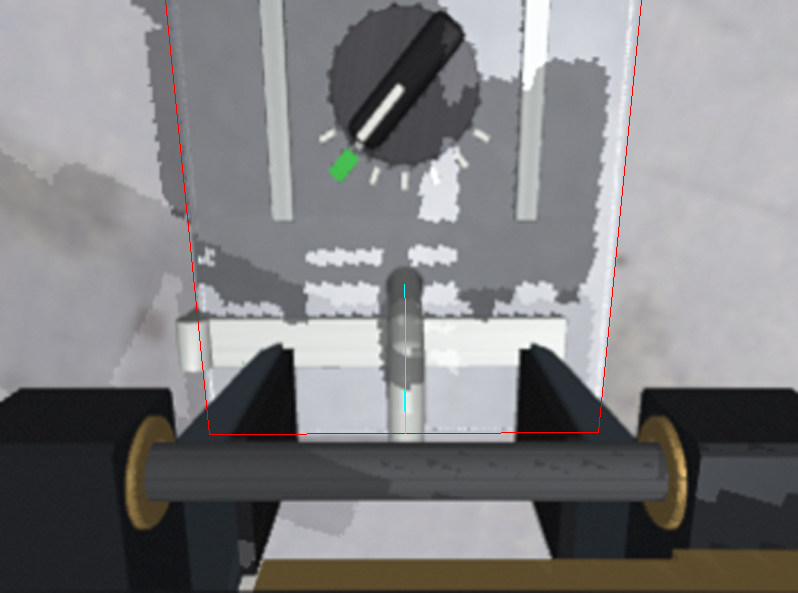

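```bash
python3 -m creep '-0.1 -0.2 -1.5 0 0.01 0 -0.4;-0.3 0 -1.5 0 0.01 0 -0.4;0 0 0 0 0 0 -0.4;0 0 0 0 0 0 -0.4'; python3 - <<'E'
from h import *
need(539.3,-145.7,93,16.9)
E
```

```text
time_s: 15.18
ee_pos: [537.1, -145.6, 97.2]
ee_rot: [179.9, 0.3, 16.8]
force: [-0.1, -0.6, 0.5]
gripper_width: 64.2
t 15.1833 shift cm [ 0.22 -0.01 -0.42] rotvec [ 0.003 -0.005  0.001] force [-0.1 -0.6  0.5] w 64.2
```

```bash
python3 -m creep '0.1 0 -0.4 0.003 -0.005 0 -0.4;0 0 0 0 0 0 -0.4;0 0 0 0 0 0 1;0 0 0 0 0 0 1;0 0 0 0 0 0 1;0 0 0 0 0 0 1;0 0 0 0 0 0 1;0 0 0 0 0 0 1;0 0 0 0 0 0 1;0 0 0 0 0 0 1' 35; python3 - <<'E'
from h import *
need(539.3,-145.7,93,16.9)
E
```

```text
time_s: 16.02
ee_pos: [539.3, -146.0, 94.2]
ee_rot: [179.9, -0.2, 16.8]
force: [-0.8, -0.2, -0.0]
gripper_width: 13.3
t 16.0167 shift cm [ 0.    0.03 -0.12] rotvec [0.001 0.003 0.001] force [-0.8 -0.2 -0. ] w 13.3
```

```bash
python3 -m creep '0 0 0 0 0 0 1;0 0 0.3 0 0 0 1;0 0 0.5 0 0 0 1;0 0 0.7 0 0 0 1;0 0 0.7 0 0 0 1' 35; python3 - <<'E'
from h import *
need(539.3,-145.7,180,16.9)
E
```

```text
time_s: 16.43
ee_pos: [538.5, -145.4, 115.2]
ee_rot: [-180.0, -0.0, 16.8]
force: [2.1, 0.4, -4.2]
gripper_width: 11.2
t 16.4333 shift cm [ 0.08 -0.03  6.48] rotvec [-0.001  0.     0.002] force [ 2.1  0.4 -4.2] w 11.2
```

```bash
python3 -m creep '0.1 0 0.8 0 0 0 1;0 0 0.8 0 0 0 1;0 0 0.8 0 0 0 1;0 0 0.8 0 0 0 1;0 0 0.8 0 0 0 1;0 0 0.8 0 0 0 1'; python3 - <<'E'
from h import *
need(539.3,-145.7,215,16.9)
E
```

```text
time_s: 16.93
ee_pos: [538.5, -145.6, 169.2]
ee_rot: [-180.0, 0.1, 16.8]
force: [0.1, 0.3, -2.5]
gripper_width: 11.4
t 16.9333 shift cm [ 0.08 -0.01  4.58] rotvec [-0.    -0.001  0.001] force [ 0.1  0.3 -2.5] w 11.4
```

```bash
python3 -m creep '0 0 0.9 0 0 0 1;0 0 0.9 0 0 0 1;0 0 0.9 0 0 0 1;0 0 0.9 0 0 0 1;0 0 0.6 0 0 0 1;0 0 0 0 0 0 1;0 0 0 0 0 0 1;0 0 0 0 0 0 1;0 0 0 0 0 0 1;0 0 0 0 0 0 1;0 0 0 0 0 0 1'; python3 - <<'E'
from h import *
need(539.3,-145.7,215,16.9)
for n,b in [("wrist",(0,0,512,384)),("scene",(215,130,345,240)),("top",(215,120,335,215))]:
    f=vision.grab_frame(n); overlay(f,[512,-55.8,.2948],b,f"pics/z_{n}.png",g=125,W=640)
    print(n,[(d["at"],d["confidence"]) for q in("shackle_foot","shackle_grip") for d in models.mark_of(n,q)])
    e=monitor.state()["ee_pos"]; print(proj(f,[e+[0,0,19],e+[0,0,-81]]))
E
```

```text
time_s: 17.85
ee_pos: [538.3, -145.4, 217.5]
ee_rot: [-180.0, 0.0, 16.8]
force: [-0.5, 0.0, -2.9]
gripper_width: 11.2
t 17.85 shift cm [ 0.1  -0.03 -0.25] rotvec [-0.    -0.     0.001] force [-0.5  0.  -2.9] w 11.2
wrist [([257.6, 254.4], 0.72)]
[[259.20803746 248.81674361]
 [258.67961424 201.21805381]]
scene [([317.5, 182.5], 0.59), ([322.0, 156.1], 0.45)]
[[321.6641296  152.29996378]
 [318.61430063 179.7008199 ]]
top []
[[298.37511092 155.48897516]
 [295.2529123  163.42635566]]
```

View pics/z_wrist.png

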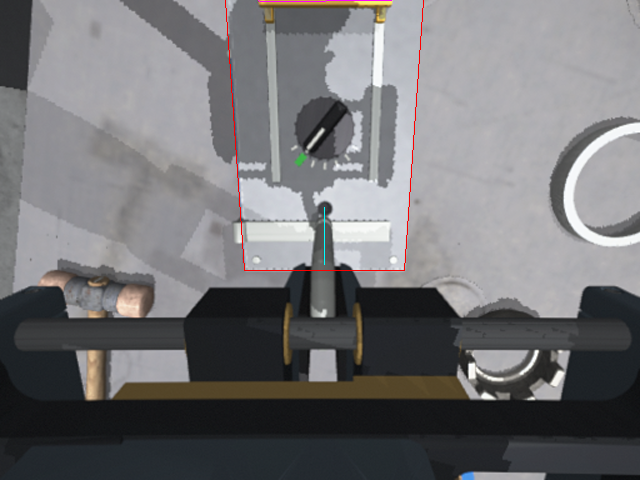

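View pics/z_scene.png

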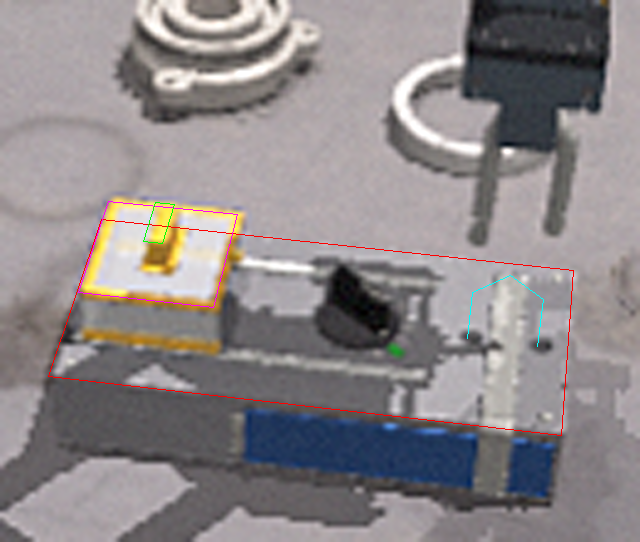

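View pics/z_top.png

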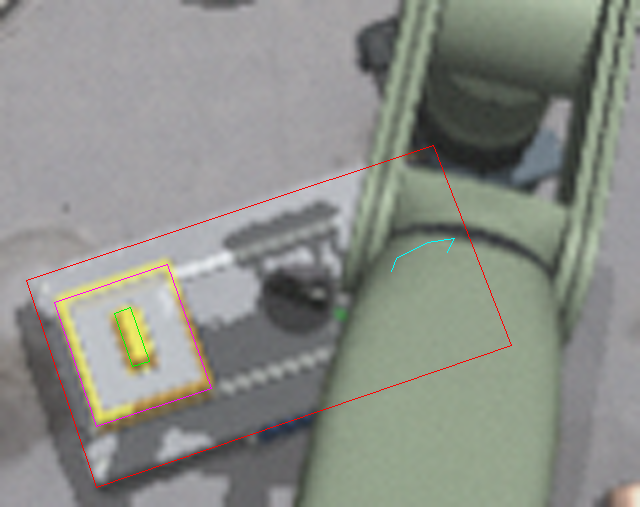

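```bash
python3 - <<'E'
from workcell import job, monitor
s=monitor.state(); print(s["time_s"],s["ee_pos"],abs(s["qvel"]).max(),s["gripper_width"])
print(job.job_done())
E
```

```text
18.3 [ 538.51761994 -145.45455283  218.04679373] 0.0597437312621673 11.345983253344121
the job is handed in; nothing more can be done
None
```

I finished the task in 18.3 s and handed it in while still holding the shackle. The hand-in reports no verdict, so what follows is from my own checks.

- **Guard:** I slid it along box +y until it pushed back against its stop at about 19 N. The last pictures show it fully open.
- **Dial:** I turned it clockwise from 0.35 to 1.75 rad. After I let go, the pointer was on the green mark, and it was still there after the lift.
- **Shackle:** I gripped it at the crown with 35 N and pulled it straight up. It hangs upright and still, with about 3 N of weight on the wrist and an 11.3 mm finger opening. Its lower end is about 137 mm above the bench, or about 77 mm above the top cover.
- **Bystanders:** I did not go near the hammer, feeler gauge or cross shaft. The last wrist picture shows the hammer lying on the bench. I did not measure the positions of the three again at the end.

**Disagreements:**
- In one picture taken before the guard moved, it looked about 5 mm further along +y than the shut position. The measured slide was 121 mm rather than 125 mm, which would fit a start a few millimetres open.
- The network's shackle mark in the first top view looked about 20 mm off. I used my own fit to the box edges instead, and it matched the close-up pictures.

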